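# Hold a brass bar for the cut

## Task

Get the brass bar ready for cutting: take it from the stock tray and lay it flat on the bed of the small cut-off saw, its end up against the length stop and its long side flush along the fence. Then hold it there with one firm, steady fingertip push aimed diagonally down and back towards the fence, so that it is pressed on the bed and against the fence at the same time, with the hand on the stop side and well clear of the blade. Finish while holding it like that for the cut; do not shift the stop, push the raised saw head or disturb the other things.

Things in the scene. Friction and masses are not known exactly. Their poses are not given: they have to be found in the camera images.
- brass_bar: the bar to be held: plain square-edged brass (yellow) bar, 180 long (its x) x 20 wide (its y) x 16 high (its z) mm, about 0.5 kg; origin at the centre of its underside; both ends alike. It lies flat in the stock tray
- alu_bar: aluminium (pale silver) bar of the same 180 x 20 x 16 mm and same axes, in the tray; leave alone
- steel_bar: blackened steel (nearly black) bar of the same 180 x 20 x 16 mm and same axes, in the tray; leave alone
- tray: plywood stock tray fixed to the table, 256 (x) x 306 (y) mm, floor 12 mm above the table, rim 8 mm wide and 20 mm high all round; the three bars lie on it roughly along its x, 85 mm apart in y, in any order; origin at the centre of its underside
- saw: small bench cut-off saw, fixed to the table. Origin on the table, under the fence's front (working) face, mid length. x points back through the fence, away from the operator; y along the fence towards the stop; z up. Base 300 mm long (y -150 to +150), x = -100 to +150 mm. The blade's plane is y = -70 mm (a 4 mm slot in the bed)
- bed: the saw's flat aluminium bed: top 45 mm above the table, 100 mm deep (saw x -100 to 0) and 300 mm long, smooth and slippery (friction of the bars on it about 0.3). Its origin and axes are those of saw
- fence: the saw's upright aluminium fence at the back of the bed, front face at saw x = 0, 12 mm thick, top 32 mm above the bed, gap of 12 mm at the blade. Its origin and axes are those of saw
- corner (a point): corner where bed, fence face and stop face meet, at bed level; axes as the saw's (x into the fence, y into the stop). The stop, a blue steel arm across the bed (64 mm out from the fence, 31 mm high) on a dark block 42 mm high, is clamped tight (holds over 100 N) 70 to 100 mm from the saw's middle on the +y side. The seated bar's centre is at x = -10, y = -90, z = 0 mm here
- head (a joint): hinge of the raised saw head: 0 is fully up (a spring keeps it there), grows in radians as the head comes down. Pivot at saw x = 115, z = 85 mm; raised, the head with blade, guard, motor and handle lies behind saw x = -10 mm, between y = -190 and -55 mm, up to 330 mm above the table
- blower: terracotta rubber dust blower, about 160 mm long, 66 mm thick; leave alone
- holder: black plastic movement-holder ring, 48 mm across, 12 mm high; leave alone
- tweezers: steel tweezers, 150 mm long, 5 mm high, lying flat; leave alone
- screwdriver: screwdriver, 130 mm long, lying flat; leave alone
- caliper: slide caliper, 230 mm long, lying flat; leave alone
There are look-alikes about, which are no part of the job. Leave any purple look-alike of the brass_bar alone.

How it is judged:
On the way, in this order (a step that is already met when the one before it is completed fails the run):
1. the brass bar is lifted clear of the stock tray (height (world z) of brass_bar above 0.05 m and contact force between brass_bar and tray below 0.05 N), for 0.1 s.
2. the brass bar is laid flat on the bed of the saw (contact force between brass_bar and bed above 1 N and angle between the z axis of brass_bar and the z axis of saw, either way round below 0.05 rad and x of brass_bar in the frame of saw between -0.1 and 0 m and y of brass_bar in the frame of corner between -0.15 and -0.08 m), for 0.2 s.
At the end, for the whole second after the job is handed in: The bar lies flat on the bed, flush with the fence (2 mm, 0.02 rad), end at the stop (gap under 2.5 mm); for the last second the fingers press it (over 5 N), fence force over 3 N and bed force over 9 N together; TCP over 40 mm from the blade plane, stop side; head up (y of brass_bar in the frame of corner between -0.0925 and -0.088 m and x of brass_bar in the frame of corner between -0.012 and -0.008 m and z of brass_bar in the frame of corner between -0.002 and 0.002 m and angle between the x axis of brass_bar and the y axis of saw, either way round below 0.02 rad and angle between the z axis of brass_bar and the z axis of saw, either way round below 0.04 rad and contact force between brass_bar and fence above 3 N and contact force between brass_bar and bed above 9 N and contact force between the fingers and brass_bar above 5 N and linear speed of brass_bar below 0.01 m/s and y of the grasp point in the frame of saw above -0.03 m and value of joint head below 0.05 rad); the arm keeps its last pose, push and grip.
It fails at once if the length stop is pushed off its setting (over 3 mm) (distance of corner from where it was at the start of the episode above 0.003 m).
It fails at once if the saw head is pushed down (over 0.05 rad) (value of joint head above 0.05 rad).
It fails at once if another bar or a thing on the bench is disturbed (moved over 25 mm) (distance of any of alu_bar, steel_bar, blower, holder, tweezers, screwdriver, caliper from where it was at the start of the episode above 0.025 m).
It also fails if it takes over 72 s, if anything falls off the work surface, if the arm or the gripper's body presses on something with over 40 N, if the wrist force passes 120 N, or if a joint passes its speed limit or range.

## Robot

A 7-joint arm with a two-finger parallel gripper is mounted at the origin on the work surface. World frame = base frame: x ahead of the robot, y to its left, z up, the work surface at z = 0. Lengths are in m, angles in rad, forces in N, time in s.
With the tool pointing down it reaches from about 0.425 to 0.825 m from the base axis. Payload 3.6 kg.
Tool frame: the origin (TCP) lies between the finger pads, 19 mm behind the fingertips; this is the grasp point; z points along the fingers, y is the line along which they close (so a half turn about z gives the same grasp; the last joint's range is limited). The gripper opens to 85 mm and grips with 20 to 120 N. Pads are 22 mm wide; open, the fingers measure 114 mm over their backs; the gripper's body (76 mm by 85 mm) begins 54 mm behind the grasp point. The pads swing forward as they close: fully open they stand 13 mm farther back than shut.
Start: joints at [1.302, 0.615, -0.013, 1.423, 0.008, 1.103, -0.04], TCP at [0.156, -0.631, 0.25] pointing down, gripper open.
Joint ranges: [-3.12, 3.12], [-0.3, 2.06], [-1.34, 1.32], [0.26, 2.42], [-1.36, 4.5], [0.01, 1.98], [-2.84, 2.84]. Speed limits (rad/s): [2.79, 2.79, 3.14, 3.14, 3.14, 3.14, 3.14].

## Interface

Orientations are given as a 3x3 rotation matrix whose columns are the frame's x, y, z axes.
In Python, from cell import * gives the robot as it stands. The module is installed in compiled form; this text tells all that it offers.
- The arm moves only by the tool send_rows, never from a script. Its argument "rows" is a list of rows, each a list of 7 numbers: the closure, from 0 (fully open) to 1 (shut), then the shift along the tool's x, y, z in mm, then the turn, a rotation vector about the tool's x, y, z in rad. A call has 1 to 20 rows; each row is the pose to reach, as a shift and turn from the pose commanded when the call began, along the tool's axes at that moment; what a row does not reach only later rows make up. A row lasts 1/12 s, in which the tool goes at most 41.7 mm and 7.16 degrees, less where a joint would pass 70% of its speed; a pose out of reach is approached as far as the arm can. A call with a gripper value outside its range is refused whole. The fingers move at their own pace and stop on an object; "newtons" is the grip in N (left out, the last holds). Time passes only in rows, so rows that repeat a pose let the fingers close. It gives the time, the measured TCP pose, the force, the opening and the grip force at its end, in the units of the state.
- observe(): the state, without advancing time (a new reading comes with each control period).
- capture(name): name is "scene" or "top" or "wrist"; returns the picture (400x640x3 uint8, red, green, blue); there is no depth.
- calibration(name): a dict with "fx", "fy", "cx", "cy" (pixels), "dist_coeffs" ([k1, k2, p1, p2, k3] as OpenCV has them; the pictures are not rectified), "rvec" (rotation vector, rad) and "tvec" (3), from world to camera coordinates, as OpenCV has them. Camera axes: x right, y down, z forward; pixel columns grow to the right and rows downward; lengths in m; the calibration is good to about 2 mm. A picture is of the moment at which its call begins: read the wrist's pose just before it. calibration takes no time and is no camera call; for the wrist camera it gives the pose at the moment of the call.
- hand_in(): hands the job in; it is judged then, once.
The state is a dict: "clock": time; "joint_pos": joint angles; "dq": joint speeds; "joint_torque": joint torques, N m; "tool_pos": TCP position; "orientation": TCP orientation; "force": force on the tool from outside, world axes, zero at the start; "wrist_torque": the same for the moment, N m; "finger_gap": finger opening in m; "grip_force": force on a finger pad.
Only numpy, scipy, OpenCV 4.12 (cv2) and the standard library are available. Lean on these libraries where they do the work, as an engineer would, in place of code of your own. Each camera call takes 0.05 s, during which the arm holds its last target. There are 200 camera calls.

## Working session

There is one attempt and no reset: what is moved stays moved. The work goes in short steps, Python scripts to look and compute and a tool call to move; the robot and the scene stay as the last step left them, time stands still between calls to the robot, and variables do not carry over. Pictures are saved under pics/ and viewed, at most 10 in all, crops included, and the job is handed in when it is done.

Besides the shell and the picture viewer there is one more tool, called after "Call:" as name(argument=value, ...) on one line, values as JSON. send_rows: Moves the arm, as the interface text tells. Its arguments: {"type":"object","properties":{"rows":{"type":"array","items":{"type":"array","items":{"type":"number"}}},"newtons":{"type":"number"}},"required":["rows"]}

```bash
mkdir -p pics; ls; python3 - <<'E'
from cell import *
import cv2
for n in ("scene","top"):
    cv2.imwrite(f"pics/{n}0.png",capture(n)[:,:,::-1])
    print(n,calibration(n))
print(observe())
E
```

```text
pics
scene {'fx': 361.04872768208736, 'fy': 361.04872768208736, 'cx': 314.3558636436764, 'cy': 196.60466322149517, 'dist_coeffs': array([-0.0588225,  0.       ,  0.       ,  0.       ,  0.       ]), 'rvec': array([ 1.92234656,  1.90159724, -0.55534716]), 'tvec': array([ 0.12675498, -0.40636161,  1.37579626])}
top {'fx': 434.64467605052545, 'fy': 434.64467605052545, 'cx': 321.8415314864039, 'cy': 196.042036172851, 'dist_coeffs': array([-0.11300825,  0.        ,  0.        ,  0.        ,  0.        ]), 'rvec': array([ 2.16458406, -2.17725587,  0.08495238]), 'tvec': array([-0.11663208,  0.50418877,  1.55464922])}
{'clock': 0.1, 'joint_pos': array([ 1.30148242,  0.61584739, -0.01257951,  1.42478282,  0.00807848,
        1.10340147, -0.04039142]), 'dq': array([-0.00018417, -0.00264068, -0.00065569, -0.00475245, -0.00167884,
       -0.00087923, -0.00081037]), 'joint_torque': array([ 7.95573305e-04, -4.70386255e+01,  2.60308133e-01, -1.71571809e+01,
        1.01869644e-02,  5.86022768e-03,  7.76997069e-06]), 'tool_pos': array([ 0.15612075, -0.63028934,  0.24892325]), 'orientation': array([[ 9.70656970e-01,  2.40467626e-01, -6.06829138e-04],
       [ 2.40468389e-01, -9.70654220e-01,  2.31079993e-03],
       [-3.33486910e-05, -2.38891729e-03, -9.99997146e-01]]), 'force': array([-0.66596178,  0.87715271,  0.18293455]), 'wrist_torque': array([ 0.00919632, -0.05814869, -0.04180699]), 'grip_force': 0.0, 'finger_gap': 0.08505258135682851}
```

View pics/scene0.png

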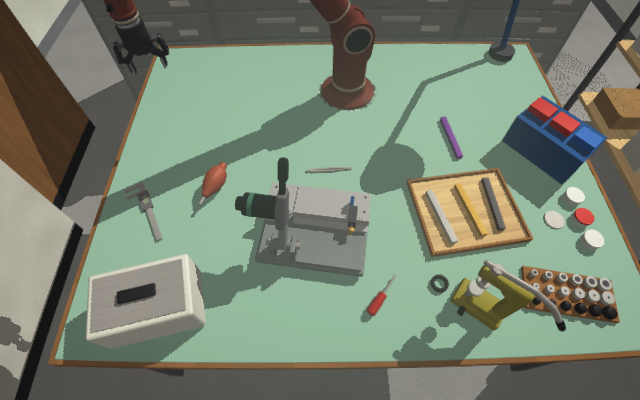

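View pics/top0.png

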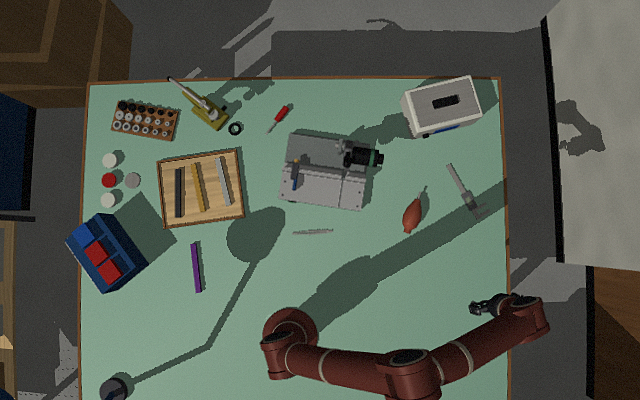

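The top view shows the brass bar in the middle of the tray (198,188), the saw at (322,170), and the blue stop near (295,173). I'll zoom in on these.

```bash
cat > h.py <<'E'
from cell import *
import numpy as np, cv2
def ray(cal,px):
    K=np.array([[cal["fx"],0,cal["cx"]],[0,cal["fy"],cal["cy"]],[0,0,1]])
    u=cv2.undistortPoints(np.array(px,float).reshape(-1,1,2),K,cal["dist_coeffs"]).reshape(-1,2)
    R=cv2.Rodrigues(np.array(cal["rvec"]))[0]
    return -R.T@np.array(cal["tvec"]), np.c_[u,np.ones(len(u))]@R
def toz(cal,px,z):
    o,d=ray(cal,px); return o+d*((z-o[2])/d[:,2])[:,None]
def proj(cal,P):
    K=np.array([[cal["fx"],0,cal["cx"]],[0,cal["fy"],cal["cy"]],[0,0,1]])
    return cv2.projectPoints(np.array(P,float).reshape(-1,1,3),np.array(cal["rvec"]),np.array(cal["tvec"]),K,cal["dist_coeffs"])[0].reshape(-1,2)
E
python3 - <<'E'
from h import *
a=cv2.imread("pics/top0.png"); 
cv2.imwrite("pics/topz.png",cv2.resize(a[120:230,155:385],None,fx=3.45,fy=3.45,interpolation=cv2.INTER_CUBIC))
c=calibration("top")
h=cv2.cvtColor(a,cv2.COLOR_BGR2HSV)[140:230,155:248]
m=((h[...,0]>18)&(h[...,0]<30)&(h[...,1]>170)).astype(np.uint8)
n,l,s,ce=cv2.connectedComponentsWithStats(m); i=1+np.argmax(s[1:,4])
r=cv2.minAreaRect(np.argwhere(l==i)[:,::-1].astype(np.float32)); print(s[i],r)
b=cv2.boxPoints(r)+[155,140]; print(b, toz(c,b,.028), toz(c,b.mean(0)[None],.028))
E
```

```text
[40 39  8 20 48] ((43.02941131591797, 48.617652893066406), (18.675243377685547, 4.6081767082214355), 75.96376037597656)
[[193.52941132 180.11765289]
 [198.         179.00000763]
 [202.52941132 197.11765289]
 [198.05882263 198.23529816]] [[0.56465518 0.35145158 0.028     ]
 [0.56863596 0.33474546 0.028     ]
 [0.50175303 0.31639535 0.028     ]
 [0.49775312 0.3330107  0.028     ]] [[0.53311861 0.33384982 0.028     ]]
```

View pics/topz.png

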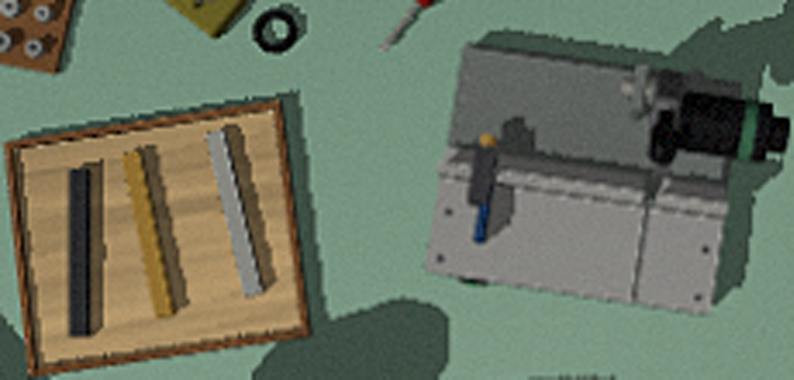

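```bash
python3 - <<'E'
from h import *
np.set_printoptions(precision=4,suppress=True)
c=calibration("top")
z=lambda *p: np.array(p)/3.45+[154.65,119.65]
print("bar ends",toz(c,z((134,152),(167,316)),.028))
print("bed L back(fence top?),L front,R front,R back",toz(c,z((428,270),(710,313)),.045), toz(c,z((444,170),(727,212)),.077))
print("stop arm end",toz(c,z((480,241)),.076),"blade slot",toz(c,z((634,300)),.045))
o=observe();print(o["tool_pos"],o["clock"])
w=calibration("wrist");R=cv2.Rodrigues(w["rvec"])[0];print("cam in tool",o["orientation"].T@(-R.T@w["tvec"]-o["tool_pos"]),o["orientation"].T@R.T,w["fx"],w["cx"],w["cy"])
E
```

```text
bar ends [[0.6257 0.3531 0.028 ]
 [0.4501 0.3135 0.028 ]]
bed L back(fence top?),L front,R front,R back [[ 0.4957  0.0346  0.045 ]
 [ 0.4493 -0.2571  0.045 ]] [[ 0.5955  0.0151  0.077 ]
 [ 0.5503 -0.2733  0.077 ]]
stop arm end [[ 0.5223 -0.0217  0.076 ]] blade slot [[ 0.4632 -0.1787  0.045 ]]
[ 0.1561 -0.6303  0.2489] 0.1
cam in tool [ 0.0785  0.0009 -0.1239] [[-0.0003 -0.9508 -0.3099]
 [ 1.     -0.0005  0.0004]
 [-0.0005 -0.3099  0.9508]] 306.8264506503119 321.3247232508312 199.028016263074
```

```bash
cat >> h.py <<'E'
from scipy.spatial.transform import Rotation as Ro
np.set_printoptions(precision=4,suppress=True)
def Rd(yaw,tilt=0):  # tool x at yaw (deg), z down, then tilt about tool x (rad)
    a=np.radians(yaw);x=np.array([np.cos(a),np.sin(a),0]);z=np.array([0,0,-1.])
    return np.c_[x,np.cross(z,x),z]@Ro.from_rotvec([tilt,0,0]).as_matrix()
def rel(*targets):  # (pos,R) list
    o=observe();R=o["orientation"];p=o["tool_pos"]
    print("t",o["clock"],"p",p,"F",o["force"],"gap",o["finger_gap"],"grip",o["grip_force"],"q",o["joint_pos"])
    for P,T in targets:
        print(np.round(R.T@(np.array(P)-p)*1000,1),np.round(Ro.from_matrix(R.T@T).as_rotvec(),4))
E
python3 - <<'E'
from h import *
rel(([.43,-.35,.33],Rd(12.7)),([.48,-.02,.30],Rd(12.7)))
E
```

```text
t 0.1 p [ 0.1561 -0.6303  0.2489] F [-0.666   0.8772  0.1829] gap 0.08505258135682851 grip 0.0 q [ 1.3015  0.6158 -0.0126  1.4248  0.0081  1.1034 -0.0404]
[ 333.2 -206.4  -80.6] [-0.0024  0.0001  0.0212]
[ 461.1 -514.6  -49.9] [-0.0024  0.0001  0.0212]
```

Call:
send_rows(rows=[[0,333,-206,-81,0,0,0.02],[0,333,-206,-81,0,0,0.02],[0,333,-206,-81,0,0,0.02],[0,333,-206,-81,0,0,0.02],[0,333,-206,-81,0,0,0.02],[0,333,-206,-81,0,0,0.02],[0,333,-206,-81,0,0,0.02],[0,333,-206,-81,0,0,0.02],[0,333,-206,-81,0,0,0.02],[0,333,-206,-81,0,0,0.02],[0,461,-515,-50,0,0,0.02],[0,461,-515,-50,0,0,0.02],[0,461,-515,-50,0,0,0.02],[0,461,-515,-50,0,0,0.02],[0,461,-515,-50,0,0,0.02],[0,461,-515,-50,0,0,0.02],[0,461,-515,-50,0,0,0.02],[0,461,-515,-50,0,0,0.02],[0,461,-515,-50,0,0,0.02],[0,461,-515,-50,0,0,0.02]])

```text
clock: 1.77
tool_pos: [0.4797, -0.0166, 0.2995]
orientation: [[0.974, 0.229, -0.001], [0.229, -0.974, 0.001], [-0.001, -0.002, -1.0]]
force: [0.4, -0.3, -1.0]
finger_gap: 0.0855
grip_force: 0.0
```

```bash
python3 - <<'E'
from h import *
import pickle
rel(([.535,.333,.20],Rd(12.7)))
c=calibration("wrist");a=capture("wrist")[:,:,::-1];cv2.imwrite("pics/w_saw.png",a);pickle.dump(c,open("w_saw.pkl","wb"))
cv2.imwrite("pics/w_sawv.png",cv2.resize(a,(800,500),interpolation=cv2.INTER_CUBIC))
E
```

```text
t 1.7667 p [ 0.4797 -0.0166  0.2995] F [ 0.4153 -0.3164 -1.037 ] gap 0.08546514888530007 grip 0.0 q [ 0.1375  0.3058 -0.197   1.8166  0.0673  1.027  -1.4257]
[ 133.9 -327.5   99.9] [-0.0016  0.001   0.009 ]
```

View pics/w_sawv.png

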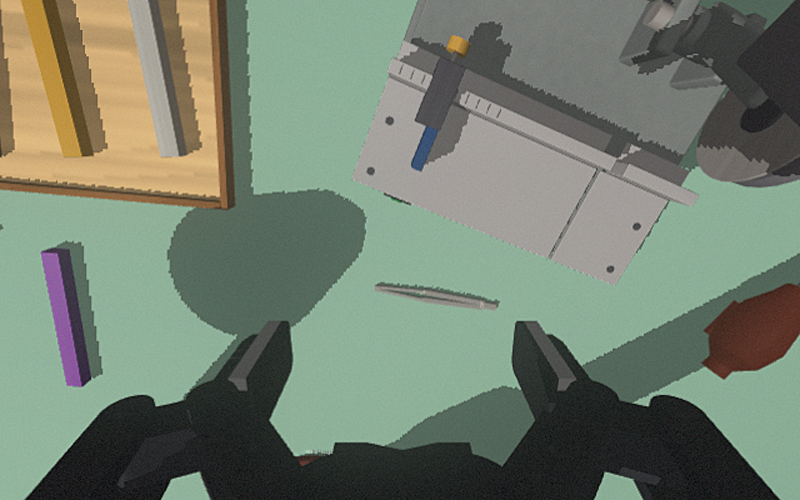

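The wrist view shows the bed's front corners at (355,182) and (615,285), the blade slot's front end at (550,258), and the blue stop arm's tip at (415,168). It also shows the fence's top strip and part of the tray. I'll fit the saw pose to these.

```bash
python3 - <<'E'
from h import *
import pickle
c=pickle.load(open("w_saw.pkl","rb"))
f=lambda *p:np.array(p)*.8-.1
A=toz(c,f((355,181),(615,285),(550,258),(600,170)),.045);print("FL,FR,slot f, slot b",A)
B=toz(c,f((391,72),(692,205)),.077);print("fence top front edge L,R",B)
S=toz(c,f((411,166),(422,170),(426,125),(437,125)),.076);print("arm",S)
d=A[0]-A[1];print("yaw bed",np.degrees(np.arctan2(-d[0],d[1])),np.linalg.norm(d[:2]))
d=B[0]-B[1];print("yaw fence",np.degrees(np.arctan2(-d[0],d[1])),np.linalg.norm(d[:2]))
g=cv2.imread("pics/w_saw.png")
cv2.imwrite("pics/sawz.png",cv2.resize(g[20:240,270:570],None,fx=2.66,fy=2.66,interpolation=cv2.INTER_CUBIC))
E
```

```text
FL,FR,slot f, slot b [[ 0.4936  0.0332  0.045 ]
 [ 0.4484 -0.2587  0.045 ]
 [ 0.4615 -0.1806  0.045 ]
 [ 0.5584 -0.1965  0.045 ]]
fence top front edge L,R [[ 0.5936  0.0186  0.077 ]
 [ 0.5478 -0.2736  0.077 ]]
arm [[ 0.5232 -0.0155  0.076 ]
 [ 0.522  -0.0259  0.076 ]
 [ 0.5599 -0.0199  0.076 ]
 [ 0.562  -0.0291  0.076 ]]
yaw bed -8.796907052116197 0.29536066793639
yaw fence -8.909601090357175 0.29577166127986654
```

View pics/sawz.png

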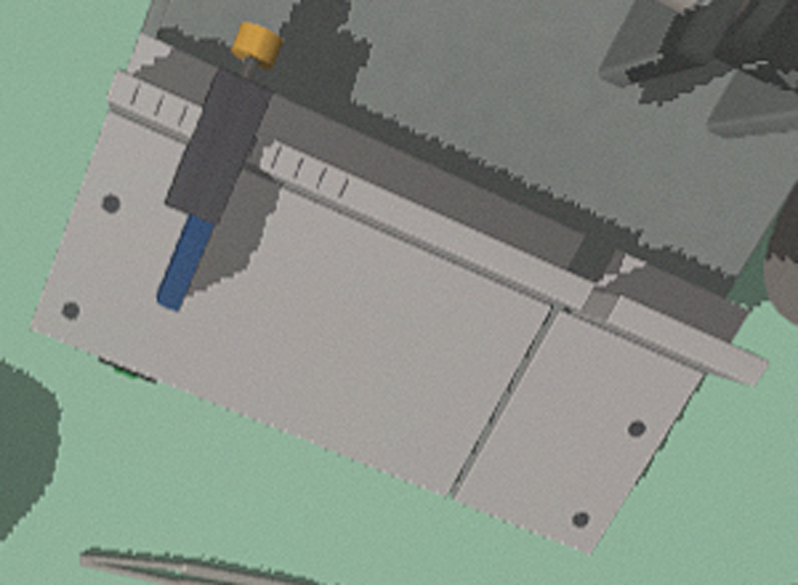

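Call:
send_rows(rows=[[0,134,-327,60,0,0,0],[0,134,-327,60,0,0,0],[0,134,-327,60,0,0,0],[0,134,-327,60,0,0,0],[0,134,-327,60,0,0,0],[0,134,-327,60,0,0,0],[0,134,-327,60,0,0,0],[0,134,-327,60,0,0,0],[0,134,-327,60,0,0,0],[0,134,-327,60,0,0,0],[0,134,-327,60,0,0,0],[0,134,-327,60,0,0,0]])

```text
clock: 2.82
tool_pos: [0.5398, 0.325, 0.2397]
orientation: [[0.976, 0.217, 0.0], [0.217, -0.976, -0.003], [-0.0, 0.003, -1.0]]
force: [-0.2, -0.2, 0.6]
finger_gap: 0.0854
grip_force: 0.0
```

```bash
python3 - <<'E'
from h import *
o=observe();print(o["tool_pos"],o["clock"])
c=calibration("wrist");a=capture("wrist")[:,:,::-1].copy()
h=cv2.cvtColor(a,cv2.COLOR_BGR2HSV)
m=((h[...,0]>18)&(h[...,0]<30)&(h[...,1]>165)).astype(np.uint8)
m=cv2.morphologyEx(m,cv2.MORPH_OPEN,np.ones((3,3)))
n,l,s,ce=cv2.connectedComponentsWithStats(m); print(s,ce)
i=1+np.argmax(s[1:,4]);r=cv2.minAreaRect(np.argwhere(l==i)[:,::-1].astype(np.float32));print(r)
b=cv2.boxPoints(r);print(b,toz(c,b,.028))
cv2.polylines(a,[b.astype(int)],True,(255,0,255))
cv2.imwrite("pics/w_tray.png",a)
E
```

```text
[0.5398 0.325  0.2397] 2.8167
[[     0      0    640    400 253429]
 [   298     88     21    157   2571]] [[319.6076 199.8646]
 [308.8954 163.5574]]
((308.47137451171875, 166.03977966308594), (156.2640838623047, 17.99654197692871), 88.87670135498047)
[[297.9431  88.0992]
 [315.9362  87.7463]
 [318.9996 243.9804]
 [301.0065 244.3332]] [[0.6218 0.3662 0.028 ]
 [0.6262 0.3482 0.028 ]
 [0.4535 0.307  0.028 ]
 [0.4483 0.3282 0.028 ]]
```

View pics/w_tray.png

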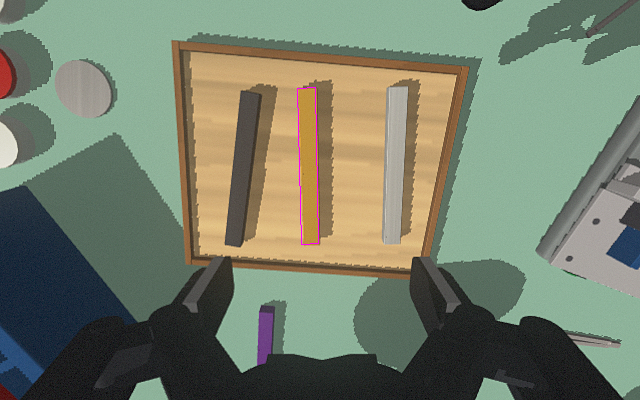

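The brass bar is outlined correctly, from (307,88) to (310,244) in the tray view. Its centre is about (0.5375, 0.3374) with yaw 12.9°. The saw origin is about (0.570, -0.128) with yaw -8.85°, and the stop face is at saw y of about 0.095.

```bash
python3 - <<'E'
from h import *
rel(([.552,.3407,.09],Rd(12.9)),([.552,.3407,.034],Rd(12.9)))
E
```

```text
t 2.8667 p [0.5398 0.3248 0.2401] F [ 0.4853 -0.9017  0.5723] gap 0.08577043306026075 grip 0.0 q [-0.4426  0.6009 -0.23    1.4944  0.1508  1.0644 -2.0599]
[ 15.3 -13.3 150.1] [ 0.0027 -0.0002 -0.0072]
[ 15.3 -13.5 206.1] [ 0.0027 -0.0002 -0.0072]
```

Call:
send_rows(newtons=70, rows=[[0.35,15,-13,150,0,0,-0.007],[0.35,15,-13,150,0,0,-0.007],[0.35,15,-13,150,0,0,-0.007],[0.35,15,-13,150,0,0,-0.007],[0.35,15,-13,170,0,0,-0.007],[0.35,15,-13,185,0,0,-0.007],[0.35,15,-13,198,0,0,-0.007],[0.35,15,-13,205,0,0,-0.007],[0.35,15,-13,205,0,0,-0.007],[0.35,15,-13,205,0,0,-0.007],[1,15,-13,205,0,0,-0.007],[1,15,-13,205,0,0,-0.007],[1,15,-13,205,0,0,-0.007],[1,15,-13,205,0,0,-0.007],[1,15,-13,205,0,0,-0.007],[1,15,-13,205,0,0,-0.007],[1,15,-13,205,0,0,-0.007],[1,15,-13,205,0,0,-0.007]])

```text
clock: 4.37
tool_pos: [0.5509, 0.3441, 0.0365]
orientation: [[0.974, 0.228, 0.002], [0.228, -0.974, -0.0], [0.002, 0.001, -1.0]]
force: [-1.0, -1.5, 6.1]
finger_gap: 0.0176
grip_force: 70.5
```

Call:
send_rows(rows=[[1,0,0,-15,0,0,0],[1,0,0,-50,0,0,0],[1,0,0,-90,0,0,0],[1,0,0,-130,0,0,0],[1,0,0,-170,0,0,0],[1,0,0,-170,0,0,0],[1,0,0,-170,0,0,0],[1,0,0,-170,0,0,0]])

```text
clock: 5.03
tool_pos: [0.5486, 0.3433, 0.2029]
orientation: [[0.974, 0.228, -0.004], [0.228, -0.974, -0.003], [-0.004, 0.002, -1.0]]
force: [-1.1, 0.0, -6.2]
finger_gap: 0.0178
grip_force: 69.3
```

```bash
cat >> h.py <<'E'
SY=np.radians(-8.85);SX=np.array([np.cos(SY),np.sin(SY),0]);SYv=np.array([-np.sin(SY),np.cos(SY),0]);SO=np.array([.570,-.1278,0])
def saw(x,y,z): return SO+SX*x+SYv*y+np.array([0,0,z])
def tosaw(p): d=np.array(p)-SO; return np.array([d@SX,d@SYv,d[2]])
E
python3 - <<'E'
from h import *
# bar centre 15mm behind grasp; aim end 12mm short of stop
rel((saw(-.045,.006,.16),Rd(81.15)),(saw(-.045,.006,.072),Rd(81.15)))
a=capture("wrist")[:,:,::-1]; cv2.imwrite("pics/held.png",a)
E
```

```text
t 5.0333 p [0.5486 0.3433 0.2029] F [-1.0645  0.0194 -6.1623] gap 0.017785766150112764 grip 69.26906704902649 q [-0.4631  0.6648 -0.2283  1.4831  0.1647  1.0173 -2.0725]
[-125.9  441.1   44.3] [-0.001   0.005  -1.1862]
[-125.5  440.9  132.3] [-0.001   0.005  -1.1862]
```

View pics/held.png

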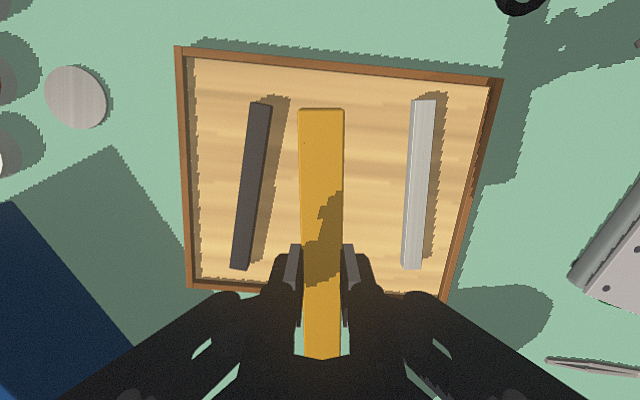

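The bar is held level and straight, with its far end at (320,108). Next I'll carry it over the bed.

Call:
send_rows(rows=[[1,-126,441,10,0,0,-1.186],[1,-126,441,10,0,0,-1.186],[1,-126,441,10,0,0,-1.186],[1,-126,441,10,0,0,-1.186],[1,-126,441,10,0,0,-1.186],[1,-126,441,10,0,0,-1.186],[1,-126,441,10,0,0,-1.186],[1,-126,441,10,0,0,-1.186],[1,-126,441,10,0,0,-1.186],[1,-126,441,10,0,0,-1.186],[1,-126,441,10,0,0,-1.186],[1,-126,441,10,0,0,-1.186],[1,-126,441,10,0,0,-1.186],[1,-126,441,10,0,0,-1.186],[1,-126,441,50,0,0,-1.186],[1,-126,441,80,0,0,-1.186],[1,-126,441,80,0,0,-1.186],[1,-126,441,80,0,0,-1.186]])

```text
clock: 6.58
tool_pos: [0.5264, -0.1116, 0.1235]
orientation: [[0.151, 0.989, -0.005], [0.989, -0.151, 0.002], [0.001, -0.006, -1.0]]
force: [-0.2, -0.2, -4.8]
finger_gap: 0.0177
grip_force: 69.8
```

```bash
python3 - <<'E'
from h import *
rel((saw(-.045,.006,.074),Rd(81.15)))
c=calibration("wrist");o=observe();print("saw tcp",tosaw(o["tool_pos"]))
a=capture("wrist")[:,:,::-1].copy(); cv2.imwrite("pics/over_raw.png",a)
# overlay bed/fence/stop-face model lines
def L(P,Q,col):
    p=proj(c,[P,Q]).astype(int);cv2.line(a,tuple(map(int,p[0])),tuple(map(int,p[1])),col,1)
L(saw(0,-.05,.077),saw(0,.15,.077),(0,0,255));L(saw(-.1,-.05,.045),saw(-.1,.15,.045),(0,0,255));L(saw(-.064,.095,.076),saw(-.02,.095,.076),(0,255,0));L(saw(0,-.05,.045),saw(0,.15,.045),(255,0,0))
cv2.imwrite("pics/over.png",a)
E
```

```text
t 6.5833 p [ 0.5264 -0.1116  0.1235] F [-0.2101 -0.1909 -4.8409] gap 0.017680572750048484 grip 69.82576131820679 q [ 0.5018  0.6596 -0.5185  1.8737  0.4666  0.7368 -0.4322]
[-3.3  0.9 49.5] [-0.0057 -0.0011  0.0029]
saw tcp [-0.0456  0.0092  0.1235]
```

View pics/over.png

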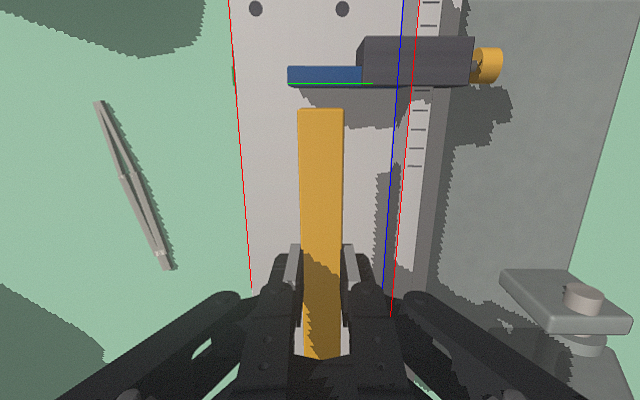

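The overlay matches the bed and fence edges and the stop arm (tip at (288,75)). The bar's end at (320,108) looks short of the stop, and I'll check that number now.

```bash
python3 - <<'E'
from h import *
c=calibration("wrist")
for z in (.111,.115): print([tosaw(p) for p in toz(c,[(298,109),(343,109),(300,200),(343,200)],z)])
E
```

```text
[array([-0.0544,  0.0834,  0.111 ]), array([-0.0349,  0.0834,  0.111 ]), array([-0.0543,  0.0419,  0.111 ]), array([-0.0339,  0.042 ,  0.111 ])]
[array([-0.0541,  0.0835,  0.115 ]), array([-0.0352,  0.0835,  0.115 ]), array([-0.0541,  0.0432,  0.115 ]), array([-0.0342,  0.0433,  0.115 ])]
```

Call:
send_rows(rows=[[1,-3,1,30,-0.005,0,0.003],[1,-3,1,45,-0.005,0,0.003],[1,-3,1,48,-0.005,0,0.003],[1,-3,1,51,-0.005,0,0.003],[1,-3,1,51,-0.005,0,0.003],[1,-3,1,51,-0.005,0,0.003]])

```text
clock: 7.13
tool_pos: [0.5299, -0.1165, 0.0757]
orientation: [[0.157, 0.988, 0.009], [0.988, -0.157, -0.001], [0.0, 0.009, -1.0]]
force: [-0.5, -1.8, -4.2]
finger_gap: 0.0178
grip_force: 69.8
```

Call:
send_rows(rows=[[1,0,0,3,0,0,0],[1,0,0,5,0,0,0],[1,0,0,6,0,0,0],[1,0,0,7,0,0,0],[1,0,0,7,0,0,0]])

```text
clock: 7.55
tool_pos: [0.5292, -0.1169, 0.0694]
orientation: [[0.157, 0.988, 0.007], [0.988, -0.157, -0.002], [-0.001, 0.007, -1.0]]
force: [-3.2, -0.3, 10.1]
finger_gap: 0.0179
grip_force: 71.7
```

Call:
send_rows(rows=[[1,4,0,0,0,0,0],[1,8,0,-0.5,0,0,0],[1,10,0,-0.5,0,0,0],[1,11,0,-0.5,0,0,0],[1,12,0,-0.5,0,0,0],[1,12,0,-0.5,0,0,0]])

```text
clock: 8.05
tool_pos: [0.532, -0.1064, 0.0695]
orientation: [[0.158, 0.987, 0.009], [0.987, -0.158, -0.004], [-0.002, 0.009, -1.0]]
force: [-0.5, -3.2, 8.5]
finger_gap: 0.0178
grip_force: 71.5
```

Call:
send_rows(rows=[[1,1,0,0,0,0,0],[1,2,0,0,0,0,0],[1,3,0,0,0,0,0],[1,4,0,0,0,0,0],[1,4,0,0,0,0,0]])

```text
clock: 8.47
tool_pos: [0.5328, -0.1025, 0.0695]
orientation: [[0.158, 0.987, 0.009], [0.987, -0.158, -0.004], [-0.002, 0.01, -1.0]]
force: [-0.1, -3.1, 8.5]
finger_gap: 0.0173
grip_force: 71.5
```

Call:
send_rows(rows=[[1,1,0,0,0,0,0],[1,2,0,0,0,0,0],[1,3,0,0,0,0,0],[1,3,0,0,0,0,0]])

```text
clock: 8.8
tool_pos: [0.5328, -0.1023, 0.0695]
orientation: [[0.159, 0.987, 0.008], [0.987, -0.159, -0.008], [-0.006, 0.009, -1.0]]
force: [-1.6, -6.8, 8.7]
finger_gap: 0.0181
grip_force: 71.6
```

Call:
send_rows(rows=[[1,1,0,0,0,0,0],[1,2,0,0,0,0,0],[1,2,0,0,0,0,0]])

```text
clock: 9.05
tool_pos: [0.5328, -0.1022, 0.0694]
orientation: [[0.161, 0.987, 0.007], [0.987, -0.161, -0.01], [-0.009, 0.009, -1.0]]
force: [-0.8, -9.8, 9.4]
finger_gap: 0.0173
grip_force: 71.7
```

Call:
send_rows(rows=[[0.6,0,0,0,0,0,0],[0.6,0,0,0,0,0,0],[0.6,0,0,0,0,0,0],[0.6,0,0,-5,0,0,0],[0.6,0,0,-25,0,0,0],[0.6,0,0,-55,0,0,0],[0.6,0,0,-85,0,0,0],[0.6,0,0,-85,0,0,0],[0.6,0,0,-85,0,0,0]])

```text
clock: 9.8
tool_pos: [0.5326, -0.0953, 0.1545]
orientation: [[0.156, 0.988, 0.009], [0.988, -0.156, -0.001], [0.001, 0.009, -1.0]]
force: [0.5, 0.1, -0.2]
finger_gap: 0.0338
grip_force: 0.0
```

```bash
python3 - <<'E'
from h import *
T=Rd(81.15,-.785);tip=T[:,2]*.019
# fingertip just 60mm back along tool axis from bar's front-top edge
e=saw(-.0505,.015,.061)
rel((e-tip-T[:,2]*.07,T),(e-tip-T[:,2]*.01,T))
c=calibration("wrist");a=capture("wrist")[:,:,::-1]; cv2.imwrite("pics/rel.png",a)
h=cv2.cvtColor(a,cv2.COLOR_BGR2HSV)
m=((h[...,0]>15)&(h[...,0]<30)&(h[...,1]>150)).astype(np.uint8)
n,l,s,ce=cv2.connectedComponentsWithStats(m);i=1+np.argmax(s[1:,4]);print(s[i])
for r in range(s[i][1]+1,s[i][1]+s[i][3],12):
    x=np.where(l[r]==i)[0]; P=toz(c,[(x[0],r),(x[-1]+1,r)],.061);print(r,[tosaw(p)[:2] for p in P])
E
```

```text
t 9.8 p [ 0.5326 -0.0953  0.1545] F [ 0.4637  0.1236 -0.1931] gap 0.03382648818990921 grip 0.0 q [ 0.4883  0.6151 -0.5434  1.8501  0.4354  0.7867 -0.4415]
[-11.6 -71.7  29.8] [-0.7756  0.0002 -0.0028]
[-11.5 -29.7  72.7] [-0.7756  0.0002 -0.0028]
[ 308  129   28  201 4887]
130 [array([-0.0508,  0.0842]), array([-0.0501,  0.0842])]
142 [array([-0.0502,  0.0759]), array([-0.0312,  0.0759])]
154 [array([-0.0503,  0.0675]), array([-0.0318,  0.0674])]
166 [array([-0.0505,  0.0588]), array([-0.0317,  0.0587])]
178 [array([-0.0506,  0.0499]), array([-0.0316,  0.0498])]
190 [array([-0.0507,  0.0408]), array([-0.0315,  0.0407])]
202 [array([-0.0509,  0.0315]), array([-0.0314,  0.0314])]
214 [array([-0.0503,  0.0219]), array([-0.0313,  0.0218])]
226 [array([-0.0512,  0.0121]), array([-0.032 ,  0.0119])]
238 [array([-0.0506,  0.002 ]), array([-0.0319,  0.0018])]
250 [array([-0.0507, -0.0084]), array([-0.0318, -0.0085])]
262 [array([-0.0509, -0.019 ]), array([-0.0317, -0.0192])]
274 [array([-0.051, -0.03 ]), array([-0.0316, -0.0301])]
286 [array([-0.0512, -0.0412]), array([-0.0315, -0.0414])]
298 [array([-0.0513, -0.0528]), array([-0.0322, -0.0529])]
310 [array([-0.0507, -0.0646]), array([-0.0321, -0.0648])]
322 [array([-0.0508, -0.0769]), array([-0.032 , -0.0771])]
```

View pics/rel.png

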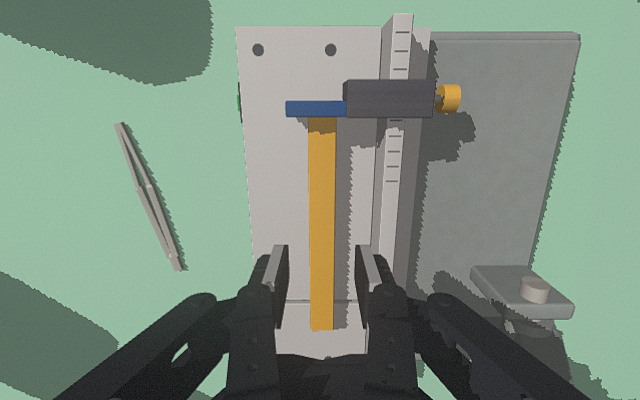

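The bar lies straight on the bed with its end at the stop: top edge near (322,118) at the blue arm, side edges at x of about -0.051 and -0.032. Next I'll shut the fingers, tilt 45° and approach its front edge.

Call:
send_rows(rows=[[1,-20,-72,0,0,0,0],[1,-20,-72,0,0,0,0],[1,-20,-72,0,0,0,0],[1,-20,-72,30,-0.776,0,-0.003],[1,-20,-72,30,-0.776,0,-0.003],[1,-20,-72,30,-0.776,0,-0.003],[1,-20,-72,30,-0.776,0,-0.003],[1,-20,-72,30,-0.776,0,-0.003],[1,-20,-72,30,-0.776,0,-0.003],[1,-20,-72,30,-0.776,0,-0.003],[1,-20,-72,30,-0.776,0,-0.003],[1,-20,-72,30,-0.776,0,-0.003],[1,-20,-72,30,-0.776,0,-0.003]])

```text
clock: 10.93
tool_pos: [0.4488, -0.1099, 0.1131]
orientation: [[0.163, 0.914, 0.371], [0.984, -0.122, -0.132], [-0.075, 0.386, -0.919]]
force: [-0.2, 0.3, -1.4]
finger_gap: -0.0003
grip_force: 0.0
```

```bash
python3 - <<'E'
from h import *
T=Rd(81.15,-.785);tip=T[:,2]*.019
e=saw(-.0508,.006,.061)
rel((e-tip-T[:,2]*.01,T),(e-tip,T)); print(tosaw(observe()["tool_pos"]))
E
```

```text
t 10.9333 p [ 0.4488 -0.1099  0.1131] F [-0.249   0.2783 -1.4231] gap -0.00026435437189315734 grip 0.0 q [ 0.5715  0.5601 -0.6089  2.3971  1.9103  0.4282 -1.9039]
[ 9.8 35.2 48.3] [-0.3876  0.0686  0.0341]
[10.4 39.  57.6] [-0.3876  0.0686  0.0341]
[-0.1225 -0.0009  0.1131]
```

The tilt stopped short because joint 4 reached its range limit. I'll fit the arm geometry from the logged joint states to see which tilt is reachable.

```bash
python3 - <<'E'
from h import *
from scipy.optimize import least_squares
D=[(1.4248,[.1561,-.6303,.2489],[0,0,-1]),(1.8166,[.4797,-.0166,.2995],[0,0,-1]),(1.4944,[.5398,.3248,.2401],[0,0,-1]),(1.8737,[.5264,-.1116,.1235],[-.005,.002,-1]),(1.8501,[.5326,-.0953,.1545],[.009,-.001,-1]),(1.4831,[.5486,.3433,.2029],[-.004,-.003,-1]),(2.3971,[.4488,-.1099,.1131],[.371,-.132,-.919])]
d2=lambda v,p,z:np.sum((np.array(p)-v[1]*np.array(z)-[0,0,v[0]])**2)
def res(v): 
    e=[np.sqrt(d2(v,p,z))-np.sqrt(v[2]**2+v[3]**2+2*v[2]*v[3]*np.cos(q)) for q,p,z in D]
    e.append(v[2]*np.sin(.6158)+v[3]*np.sin(.6158+1.4248)-np.hypot(.1561,.6303))
    e.append(v[0]+v[2]*np.cos(.6158)+v[3]*np.cos(.6158+1.4248)-.2489-v[1]);return e
s=least_squares(res,[.36,.25,.42,.4]);v=s.x;print(v,np.array(s.fun)*1000)
for tilt in (.35,.45,.55,.65,.785):
    T=Rd(81.15,-tilt)
    for nm,x in (("contact",-.0508),("final",-.02)):
        p=saw(x,.006,.061)-.019*T[:,2]
        print(tilt,nm,np.arccos((d2(v,p,T[:,2])-v[2]**2-v[3]**2)/2/v[2]/v[3]))
E
```

```text
[0.267  0.2886 0.5401 0.3777] [ 0.7653 -1.3798 -0.1144 -0.3736 -0.8424  0.7004  0.0217 -0.5625 -0.64  ]
0.35 contact 2.2132055405325826
0.35 final 2.1322276335241823
0.45 contact 2.292811134594998
0.45 final 2.212356166919453
0.55 contact 2.3694095085819376
0.55 final 2.28897024891644
0.65 contact 2.441907587168957
0.65 final 2.3610016441689554
0.785 contact 2.530528747952733
0.785 final 2.4484015803133827
```

```bash
python3 - <<'E'
from h import *
T=Rd(81.15,-.5);tip=T[:,2]*.019
e=saw(-.0508,.006,.061)
rel((e-tip-T[:,2]*.03,T),(e-tip-T[:,2]*.012,T))
E
```

```text
t 10.9333 p [ 0.4488 -0.1099  0.1131] F [-0.249   0.2783 -1.4231] gap -0.00026435437189315734 grip 0.0 q [ 0.5715  0.5601 -0.6089  2.3971  1.9103  0.4282 -1.9039]
[ 8.1 41.1 26.5] [-0.1027  0.0723  0.0238]
[ 9.3 43.  44.4] [-0.1027  0.0723  0.0238]
```

Call:
send_rows(rows=[[1,8,41,26,-0.103,0.072,0.024],[1,8,41,26,-0.103,0.072,0.024],[1,8,41,26,-0.103,0.072,0.024],[1,8,41,26,-0.103,0.072,0.024],[1,8,41,26,-0.103,0.072,0.024]])

```text
clock: 11.35
tool_pos: [0.4963, -0.1098, 0.1039]
orientation: [[0.154, 0.869, 0.471], [0.988, -0.137, -0.071], [0.003, 0.476, -0.879]]
force: [-0.1, 0.1, 0.3]
finger_gap: -0.0001
grip_force: 0.0
```

```bash
python3 - <<'E'
from h import *
T=Rd(81.15,-.5);tip=T[:,2]*.019
e=saw(-.0508,.006,.061)
rel((e-tip-T[:,2]*.03,T),(e-tip-T[:,2]*.01,T),(e-tip,T))
E
```

```text
t 11.35 p [ 0.4963 -0.1098  0.1039] F [-0.078   0.0865  0.3434] gap -0.00014853618411037357 grip 0.0 q [ 0.6757  0.6647 -0.7252  2.3541  2.1501  0.4925 -2.0755]
[-0.5  1.2  0.5] [-0.004  -0.0025 -0.0019]
[-0.5  1.3 20.5] [-0.004  -0.0025 -0.0019]
[-0.6  1.3 30.5] [-0.004  -0.0025 -0.0019]
```

Call:
send_rows(rows=[[1,0,1,18,0,0,0],[1,0,1,24,0,0,0],[1,0,1,28,0,0,0],[1,0,1,30,0,0,0],[1,0,1,32,0,0,0],[1,0,1,32,0,0,0]])

```text
clock: 11.85
tool_pos: [0.5132, -0.1122, 0.0776]
orientation: [[0.154, 0.867, 0.474], [0.988, -0.136, -0.072], [0.002, 0.479, -0.878]]
force: [-1.6, 0.7, 2.3]
finger_gap: -0.0002
grip_force: 1.5
```

Call:
send_rows(rows=[[1,0,0,2,0,0,0],[1,0,3.5,4,0,0,0],[1,0,7,5.8,0,0,0],[1,0,10.5,7.7,0,0,0],[1,0,14,9.7,0,0,0],[1,0,17.5,11.6,0,0,0],[1,0,17.5,11.6,0,0,0]])

```text
clock: 12.43
tool_pos: [0.5354, -0.1157, 0.0774]
orientation: [[0.154, 0.865, 0.477], [0.988, -0.135, -0.073], [0.001, 0.483, -0.876]]
force: [-2.0, -0.3, 8.1]
finger_gap: -0.0001
grip_force: 4.2
```

```bash
cat > look.py <<'E'
from h import *
def look(name):
    o=observe();T=o["orientation"];print("tip saw",tosaw(o["tool_pos"]+T[:,2]*.019),"tcp",tosaw(o["tool_pos"]),"F saw",o["force"]@SX,o["force"]@SYv,o["force"][2])
    c=calibration("wrist");a=capture("wrist")[:,:,::-1]; cv2.imwrite(f"pics/{name}.png",a)
    h=cv2.cvtColor(a,cv2.COLOR_BGR2HSV)
    m=((h[...,0]>15)&(h[...,0]<30)&(h[...,1]>150)).astype(np.uint8)
    n,l,s,ce=cv2.connectedComponentsWithStats(m);i=1+np.argmax(s[1:,4]);print(s[1:])
    for r in range(s[i][1]+4,s[i][1]+s[i][3],14):
        x=np.where(l[r]==i)[0]; P=toz(c,[(x[0],r),(x[-1]+1,r)],.061);print(r,x[0],x[-1],[tosaw(p)[:2] for p in P])
E
python3 -c "
from look import *
look('s1')"
```

```text
tip saw [-0.0269  0.0066  0.0607] tcp [-0.036   0.0066  0.0774] F saw -1.9641198848863126 -0.6153743695031487 8.1336910923055
[[ 606   23    1    1    1]
 [ 456   40   11   34  232]
 [ 601   46    1    1    1]
 [ 314   79    2    1    2]
 [ 306   78   51  180 7239]
 [ 306   80    4   11   18]
 [ 310   83    5    6   10]
 [ 309   89    1    1    1]
 [ 311   91    1    2    2]
 [ 306   92    2   13   14]
 [ 308   92    2    3    4]
 [ 311   93    4    9   12]
 [ 308   96    1    1    1]
 [ 311   99    1    1    1]
 [ 310  101    2    3    3]
 [ 313  104    2    2    3]
 [ 306  106    2   14   15]
 [ 315  107    1    1    1]
 [ 309  109    3    3    4]
 [ 308  112    1    1    1]
 [ 311  114    1    1    1]
 [ 308  117    1    1    1]
 [ 315  328   14   32  314]]
82 313 355 [array([-0.0316,  0.0917]), array([-0.0092,  0.0922])]
96 316 355 [array([-0.0301,  0.086 ]), array([-0.0089,  0.0861])]
110 314 354 [array([-0.0312,  0.0802]), array([-0.0093,  0.0798])]
124 309 354 [array([-0.0337,  0.0742]), array([-0.009 ,  0.0734])]
138 307 354 [array([-0.0348,  0.0682]), array([-0.0087,  0.0667])]
152 307 353 [array([-0.0349,  0.0619]), array([-0.009 ,  0.0599])]
166 307 353 [array([-0.035 ,  0.0555]), array([-0.0088,  0.0528])]
180 307 353 [array([-0.0351,  0.0488]), array([-0.0085,  0.0455])]
194 308 352 [array([-0.0347,  0.0419]), array([-0.0088,  0.0381])]
208 308 352 [array([-0.0348,  0.0349]), array([-0.0085,  0.0304])]
222 308 351 [array([-0.0349,  0.0277]), array([-0.0089,  0.0225])]
236 308 351 [array([-0.0351,  0.0202]), array([-0.0086,  0.0143])]
250 336 350 [array([-0.0186,  0.0084]), array([-0.0089,  0.0059])]
```

Call:
send_rows(rows=[[1,0,3.5,2,0,0,0],[1,0,7,4,0,0,0],[1,0,9,5,0,0,0],[1,0,11,6,0,0,0],[1,0,11,6,0,0,0]])

```text
clock: 12.9
tool_pos: [0.5438, -0.117, 0.0772]
orientation: [[0.153, 0.868, 0.473], [0.988, -0.135, -0.072], [0.001, 0.478, -0.878]]
force: [-15.4, 0.1, 22.1]
finger_gap: -0.0001
grip_force: 13.4
```

```bash
python3 -c "
from look import *
look('s2')" | grep -v ' \[ '; sed -n 1,1p /dev/null
```

```text
tip saw [-0.0185  0.0067  0.0605] tcp [-0.0276  0.0067  0.0772] F saw -15.190082262586614 -2.245464754957223 22.147068802085414
[[ 607    7    1    1    1]
82 306 356 [array([-0.0267,  0.0917]), array([-0.0006,  0.0923])]
96 306 355 [array([-0.0268,  0.0861]), array([-0.0009,  0.0862])]
110 317 354 [array([-0.0215,  0.0802]), array([-0.0012,  0.0799])]
124 306 354 [array([-0.027 ,  0.0744]), array([-0.0009,  0.0735])]
138 306 354 [array([-0.0271,  0.0683]), array([-0.0006,  0.0668])]
152 307 353 [array([-0.0267,  0.062 ]), array([-0.0009,  0.06  ])]
166 307 353 [array([-0.0268,  0.0556]), array([-0.0007,  0.053 ])]
180 307 352 [array([-0.0269,  0.049 ]), array([-0.001 ,  0.0458])]
194 307 352 [array([-0.027 ,  0.0422]), array([-0.0007,  0.0383])]
208 308 351 [array([-0.0266,  0.0351]), array([-0.001 ,  0.0307])]
222 307 351 [array([-0.0272,  0.0279]), array([-0.0007,  0.0228])]
236 308 350 [array([-0.0268,  0.0204]), array([-0.0011,  0.0147])]
250 336 350 [array([-0.0104,  0.0086]), array([-0.0008,  0.0062])]
```

The bar is flush: its far edge is at saw x of about -0.001 all along. The tool force is 15 N against the fence direction and 22 N down. I'll firm it slightly towards the fence and stop, then check the gap at the stop.

Call:
send_rows(rows=[[1,1,1,0.5,0,0,0],[1,1.5,2,1,0,0,0],[1,1.5,2,1,0,0,0],[1,1.5,2,1,0,0,0],[1,1.5,2,1,0,0,0],[1,1.5,2,1,0,0,0]])

```text
clock: 13.45
tool_pos: [0.544, -0.1169, 0.0771]
orientation: [[0.155, 0.869, 0.47], [0.988, -0.136, -0.075], [-0.001, 0.476, -0.879]]
force: [-21.3, -1.9, 29.8]
finger_gap: 0.0003
grip_force: 18.2
```

```bash
python3 -c "
from look import *
look('s3')
a=cv2.imread('pics/s3.png');cv2.imwrite('pics/s3z.png',cv2.resize(a[30:230,240:500],None,fx=2.9,fy=2.9,interpolation=cv2.INTER_CUBIC))" | grep -v ' \[ '|head -4
```

```text
tip saw [-0.0183  0.0068  0.0604] tcp [-0.0274  0.0068  0.0771] F saw -20.763482853794052 -5.145651293891986 29.79903699142987
[[ 610    6    1    1    1]
82 311 355 [array([-0.0242,  0.0918]), array([-0.0011,  0.0923])]
96 316 354 [array([-0.0218,  0.0862]), array([-0.0014,  0.0862])]
```

View pics/s3z.png

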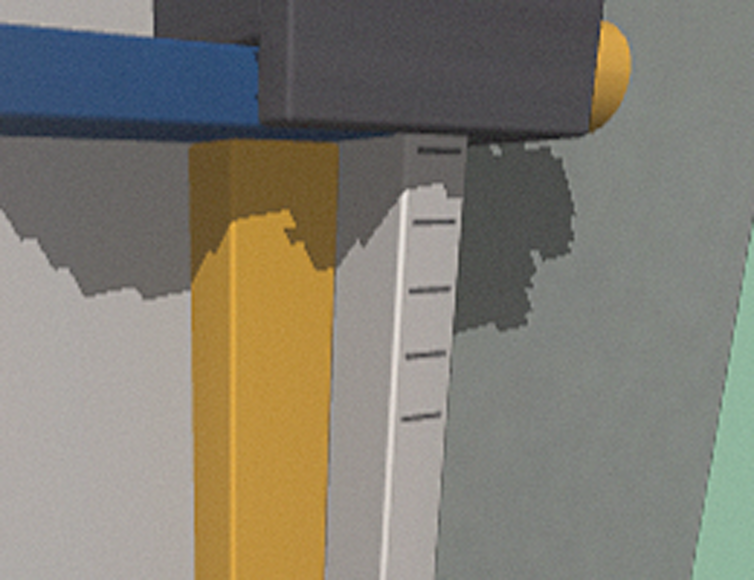

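The bar's end meets the stop at about (265,142), with no visible gap, and its right side lies along the foot of the fence face. The push is steady, so I'm handing in.

```bash
python3 -c "
from cell import *
print(hand_in())"
```

```text
the job is handed in; nothing more can be done
None
```

I handed the job in at about 13.5 s of the 72 s allowed, with the brass bar flat on the bed, flush to the fence and end against the stop, held by a push of about 21 N back and 30 N down well on the stop side of the blade; the hand-in gave no verdict, and the fingers lean about 28° from vertical instead of 45° because an arm joint reached its limit.

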